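Fit a fresh filter tube in the wash-water station

ROBOT

A 6-joint arm with a two-finger parallel gripper is mounted at the origin on the work surface; the furniture and walls round the work are solid. World frame = base frame: x ahead of the robot, y to its left, z up, the work surface at z = 0. Lengths are in m, angles in rad, forces in N, time in s.
With the tool pointing down it reaches from about 0.3 to 0.775 m from the base axis. Payload 14.6 kg.
Tool frame: the origin (TCP) lies at the very end of the fingers, on their centre line; the grasp point (between the pads) lies 19 mm behind it; y points along the fingers, x is the direction in which the jaws open and shut, and the axes are right-handed (so a half turn about y gives the same grasp; the last joint's range is limited). The gripper opens to 94 mm and grips with 3 to 60 N. Pads are 16 mm wide; open, the fingers measure 119 mm over their backs; the gripper's body (75 mm by 177 mm) begins 78 mm behind the grasp point.
Start: joints at [-1.385, 0.3, 1.521, -0, 1.321, -0.067], TCP at [0.138, -0.533, 0.205] pointing down, gripper open.
Joint ranges: [-3.03, 3.03], [-0.79, 2.21], [0.23, 2.52], [-1.04, 4.18], [0, 3.07], [-2.55, 2.55]. Speed limits (rad/s): [2.22, 2.22, 2.57, 3.14, 3.14, 3.14].

INTERFACE

Orientations are given as [roll, pitch, yaw] about the fixed x, y, z axes, in that order (R = Rz(yaw) Ry(pitch) Rx(roll)).
In Python, from station import * gives the robot as it stands.
- The arm moves only by the tool send_rows, never from a script. Its argument "series" is text: rows parted by semicolons, each of 7 numbers parted by spaces: the turn, a rotation vector about the tool's x, y, z in units of 5 degrees (1.0 is 5 degrees), then the shift along the tool's x, y, z in cm, then the opening, from -1 (shut) to 1 (fully open). A call has exactly 10 rows; each row is the pose to reach, as a shift and turn from the pose commanded when the call began, along the tool's axes at that moment; what a row does not reach only later rows make up. A row lasts 1/12 s, in which the tool goes at most 41.7 mm and 7.16 degrees, less where a joint would pass 70% of its speed; a pose out of reach is approached as far as the arm can. A call with a gripper value outside its range is refused whole. The fingers move at their own pace and stop on an object; "newtons" is the grip in N (left out, the last holds). Time passes only in rows, so rows that repeat a pose let the fingers close, or fill a call up. It gives the time, the measured TCP pose, the force and the opening at its end, in the units of the state.
- get_obs(): the state, without advancing time (a new reading comes with each control period).
- camera(name): name is "scene" or "top" or "wrist"; returns the picture (400x640x3 uint8, red, green, blue); there is no depth.
- camera_info(name): a dict with "K" (3x3 intrinsics, pixels), "R" (3x3) and "t" (3): a world point X has camera coordinates R X + t; the wrist camera has in their place "mount" (4x4, takes a point from camera to tool coordinates, whose origin is the TCP and whose axes are the tool frame's). Camera axes: x right, y down, z forward; pixel columns grow to the right and rows downward; lengths in m; the calibration is good to about 2 mm. A picture is of the moment at which its call begins: read the wrist's pose just before it. camera_info takes no time and is no camera call.
- hand_in(): hands the job in, once; it reports no verdict.
The state is a dict: "time_s": time; "qpos": joint angles; "joint_vel": joint speeds; "tau": joint torques, N m; "ee_pos": TCP position; "eef_rot": TCP orientation; "force": force on the tool from outside, world axes, zero at the start; "moment": the same for the moment, N m; "grip_width": finger opening in m.
Only numpy, scipy, OpenCV 4.12 (cv2) and the standard library are available. Lean on these libraries where they do the work, as an engineer would, in place of code of your own. Each camera call takes 0.05 s, during which the arm holds its last target. There are 200 camera calls.

TASK

Take the white filter tube from its wooden stand, lay it in the aluminium cradle of the filter station with its narrow spigot towards the blue collet, and let go of it there while the spigot is still short of the seal. Then push it by its blue end along the cradle, through the seal, until it is fully home in the socket, and only then swing the red-knobbed gate shut behind it. Do not knock over or shift the red-lidded jar, the loupe or the grey weight.

Things in the scene. Friction and masses are not known exactly. Their poses are not given: they have to be found in the camera images.
- tube: Loose filter tube, 0.15 to 0.3 kg; origin on its axis at the middle of its round body; x runs along it towards the narrow spigot (it may be rolled about x). White body 36 mm in diameter, 90 mm long, from the flat blue end 45 mm behind the origin to the shoulder 45 mm ahead, green band in the middle. The spigot ahead of it: 18 mm in diameter, 38 mm long, last 8 mm tapered.
- tube_tip (a point): Centre of the end face of the spigot, on the tube's axis, 83 mm ahead of the tube's origin; axes as the tube's.
- stand: Fixed wooden stand, 100 x 64 mm, origin at the centre of its underside, x along the tube that lies in it level at the start (axis 42 mm above the table, spigot towards x). V saddles 16 mm long, 30 mm before and behind the centre, touch only the lowest part of the tube; from 8 mm below its axis upwards its sides are free.
- socket (a point): Centre of the bottom of the socket in the filter station, 44 mm above the table; x points level into the socket (the way the tube is pushed), z up, y left of the push. The tube is home when its tip touches here; its shoulder is then 4 mm from the collet's mouth and its blue end 128 mm before this point (-x).
- collet (a point): Centre of the mouth of the blue collet, 34 mm before the socket bottom on its axis; axes as socket. 34 mm outside; inside 27 mm narrowing to 22, then a 20 mm bore. A rubber seal in the bore is first met when the tip is about 20 mm past this mouth: it resists by some 8 to 20 N for 8 mm, then drags by 5 to 9 N; a tube that is home stays put when let go.
- cradle (a point): Point on the socket axis over the middle of the aluminium V cradle, 112 mm before the socket bottom, 44 mm above the table; axes as socket. The cradle runs 66 mm before and behind it and centres the tube on the socket axis by itself; its top edges are 8 mm below the axis. A tube laid with its origin about 16 mm behind this point has its tip 11 mm outside the collet.
- station: The fixed filter station; origin at table height under the socket axis, 94 mm before the socket bottom; axes as socket. Grey base plate 12 mm thick, x from -100 to 118 mm, y from -48 to 79 mm. White manifold block at x 70 to 114 mm, 60 mm wide, 80 mm high, with brass side ports.
- gate_pivot (a point): Pivot (vertical axis) of the gate on the station, 135 mm before the socket bottom and 62 mm left (+y) of the socket axis, 44 mm above the table; axes as socket. Post and hub here are 18 mm in diameter and reach 58 mm above the table.
- gate_knob (a point): Centre of the upright red knob on the end of the gate arm, 80 mm above the table, 66 mm from the pivot axis. 16 mm in diameter, its wide part 66 to 100 mm above the table. The dark arm below it is 8 mm thick and lies 36 to 52 mm above the table.
- gate (a joint): Gate angle in rad: 0 = shut, arm lying from the pivot towards -y of the socket frame, across behind the tube's blue end (3 mm behind it if the tube is home); at 1.57 it points straight back, to -x. Opens to 2.0. Stiff hinge: 1 to 2 N at the knob moves it; it stays where it is left and stops at 0.
- red_jar: Bystander: white jar with a red lid, 55 mm in diameter, 80 mm high; origin at the centre of its underside.
- loupe: Bystander: black stand loupe, 43 mm in diameter, 38 mm high; origin at the centre of its underside.
- lead_weight: Bystander: grey cloth-covered weight, 100 x 46 x 27 mm; origin at the centre of its underside.
There are look-alikes about, which are no part of the job. What is shaped like the tube but orange or turquoise is not meant.

How it is judged:
On the way, in this order (a step that is already met when the one before it is completed fails the run):
1. the tube lies released in the cradle, in line with the socket, its tip still short of the seal (more than 16 mm from the socket bottom) (angle between the x axis of tube_tip and the x axis of socket, either way round below 0.08 rad and y of tube_tip in the frame of socket between -0.006 and 0.006 m and z of tube_tip in the frame of socket between -0.006 and 0.006 m and x of tube_tip in the frame of socket between -0.085 and -0.016 m and contact force between the fingers and tube below 0.3 N), for 0.2 s.
2. the tube is home in the socket while the gate is still open (beyond 0.6 rad) (x of tube_tip in the frame of socket above -0.003 m and value of joint gate above 0.6 rad and y of tube_tip in the frame of socket between -0.003 and 0.003 m), for 0.1 s.
At the end, for the whole second after the job is handed in: The tube's tip is within 3 mm of the socket bottom and of the socket axis, the tube in line with the socket within 0.06 rad, and the gate is shut (below 0.12 rad) (x of tube_tip in the frame of socket above -0.003 m and y of tube_tip in the frame of socket between -0.003 and 0.003 m and z of tube_tip in the frame of socket between -0.003 and 0.003 m and angle between the x axis of tube_tip and the x axis of socket, either way round below 0.06 rad and value of joint gate below 0.12 rad); the robot touches nothing.
It fails at once if the red-lidded jar, the loupe or the grey weight is shifted by more than 25 mm or the jar is tipped over (distance of any of red_jar, loupe, lead_weight from where it was at the start of the episode above 0.025 m or angle between red_jar's own z axis and vertical above 0.5 rad).
It also fails if it takes over 64 s, if anything falls off the work surface, if the arm or the gripper's body presses on something with over 40 N, if the wrist force passes 120 N, or if a joint passes its speed limit or range.

## Working session

There is one attempt and no reset: what is moved stays moved. The work goes in short steps, Python scripts to look and compute and a tool call to move; the robot and the scene stay as the last step left them, time stands still between calls to the robot, and variables do not carry over. Pictures are saved under pics/ and viewed, on a budget of 10 in all, crops included, one or two more only if the job needs it, and the job is handed in when it is done.

Besides the shell and the picture viewer there is one more tool, called after "Call:" by a JSON object that holds its "fn" and its "kwargs". send_rows: Moves the arm, as the interface text tells. Its arguments: {"type":"object","properties":{"series":{"type":"string"},"newtons":{"type":"number"}},"required":["series"]}

```bash
ls; mkdir -p pics
python3 - <<'E'
from station import *
import cv2,numpy as np
print(get_obs())
for n in ("scene","top","wrist"):
    im=camera(n); cv2.imwrite(f"pics/{n}0.png",im[:,:,::-1]); print(n,camera_info(n))
E
```

```text
pics
{'time_s': 0.0, 'qpos': array([-1.38458119e+00,  3.00466899e-01,  1.52155095e+00, -3.82429168e-06,
        1.32069196e+00, -6.66120599e-02]), 'joint_vel': array([ 0.00116875,  0.00065044,  0.00071944, -0.00097414, -0.00011917,
       -0.00111409]), 'tau': array([ 2.50374520e-03, -5.31799436e+01, -3.52736700e+01,  7.08993548e-02,
        2.43677414e-02, -7.89369074e-05]), 'ee_pos': array([ 0.13752194, -0.53227307,  0.20490138]), 'eef_rot': array([-1.57072566e+00,  1.11492387e-03, -1.31796814e+00]), 'force': array([-1.09787308, -0.39132302, -0.62515615]), 'moment': array([ 0.01701179,  0.05241484, -0.06775147]), 'grip_width': 0.0937009019434078}
scene {'K': array([[361.47251603,   0.        , 318.4339842 ],
       [  0.        , 361.47251603, 194.94167611],
       [  0.        ,   0.        ,   1.        ]]), 'R': array([[-0.89346939, -0.44889925, -0.01420975],
       [-0.27954611,  0.5806024 , -0.76469264],
       [ 0.35152016, -0.67925718, -0.64423851]]), 't': array([0.41295839, 0.17458316, 1.11227651])}
top {'K': array([[379.67939855,   0.        , 318.97701077],
       [  0.        , 379.67939855, 198.17024341],
       [  0.        ,   0.        ,   1.        ]]), 'R': array([[-0.00820908, -0.99963295,  0.02581803],
       [-0.9890327 ,  0.00430901, -0.14763384],
       [ 0.1474684 , -0.02674682, -0.98870505]]), 't': array([-0.01082699,  0.48706203,  1.06960103])}
wrist {'K': array([[354.50876701,   0.        , 328.0196382 ],
       [  0.        , 354.50876701, 197.95897165],
       [  0.        ,   0.        ,   1.        ]]), 'mount': array([[ 9.99999658e-01, -3.12563429e-04,  7.66125631e-04,
         4.23587167e-05],
       [-8.22783290e-04, -2.77613917e-01,  9.60692373e-01,
        -1.77676193e-01],
       [-8.75901655e-05, -9.60692675e-01, -2.77614079e-01,
         8.12289179e-02],
       [ 0.00000000e+00,  0.00000000e+00,  0.00000000e+00,
         1.00000000e+00]])}
```

View pics/top0.png

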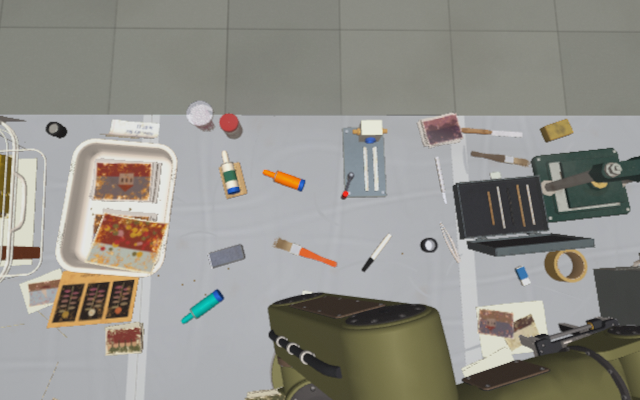

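View pics/scene0.png

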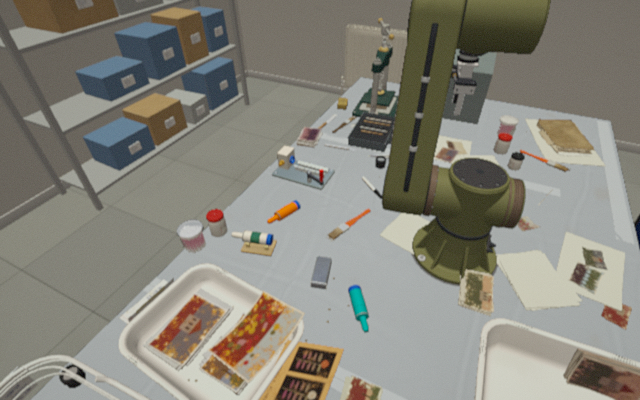

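The top view shows the tube on its stand at about (232,178) with its spigot pointing up, and the station at (365,160) with the knob at (346,195). The jar is at (230,125), the weight at (227,256) and the loupe at (429,245). Next I'll zoom in and measure.

```bash
cat > h.py <<'E'
from station import *
import cv2,numpy as np
from scipy.spatial.transform import Rotation as Ro
def ray(name,uv,pose=None):
    c=camera_info(name); d=np.linalg.inv(c["K"])@[uv[0],uv[1],1]
    if name=="wrist":
        p,r=pose; M=c["mount"]; Rt=Ro.from_euler("xyz",r).as_matrix()
        return Rt@M[:3,3]+p, Rt@M[:3,:3]@d
    return -c["R"].T@c["t"], c["R"].T@d
def onz(name,uv,z,pose=None):
    o,d=ray(name,uv,pose); return o+d*(z-o[2])/d[2]
def proj(name,X,pose=None):
    c=camera_info(name)
    if name=="wrist":
        p,r=pose; M=c["mount"]; Rt=Ro.from_euler("xyz",r).as_matrix()
        x=M[:3,:3].T@(Rt.T@(np.array(X)-p)-M[:3,3])
    else: x=c["R"]@X+c["t"]
    return (c["K"]@x)[:2]/x[2]
def blobs(im,lo,hi,amin=8):
    hsv=cv2.cvtColor(im,cv2.COLOR_RGB2HSV); m=cv2.inRange(hsv,lo,hi)
    n,l,s,c=cv2.connectedComponentsWithStats(m)
    return [(s[i],c[i]) for i in range(1,n) if s[i][4]>=amin]
def look(name):
    o=get_obs(); return camera(name),(o["ee_pos"],o["eef_rot"]),o
E
python3 - <<'E'
from h import *
im=cv2.imread("pics/top0.png")
a=cv2.resize(im[100:220,190:270],None,fx=4.8,fy=4.8,interpolation=cv2.INTER_CUBIC)
b=cv2.resize(im[100:220,325:405],None,fx=4.8,fy=4.8,interpolation=cv2.INTER_CUBIC)
cv2.imwrite("pics/z.png",np.hstack([a,b]))
for n,uv,z in [("stand",(232,178),.042),("jar",(230,122),.08),("knob",(346,195),.1),("weight",(227,256),.027),("loupe",(429,245),.038),("st",(365,175),.04),("collet",(371,140),.05),("pivot",(350,177),.058)]:
    print(n,onz("top",uv,z).round(3))
E
```

```text
stand [0.546 0.238 0.042]
jar [0.702 0.24  0.08 ]
knob [ 0.486 -0.087  0.1  ]
weight [0.323 0.25  0.027]
loupe [ 0.349 -0.329  0.038]
st [ 0.555 -0.15   0.04 ]
collet [ 0.658 -0.169  0.05 ]
pivot [ 0.545 -0.103  0.058]
```

View pics/z.png

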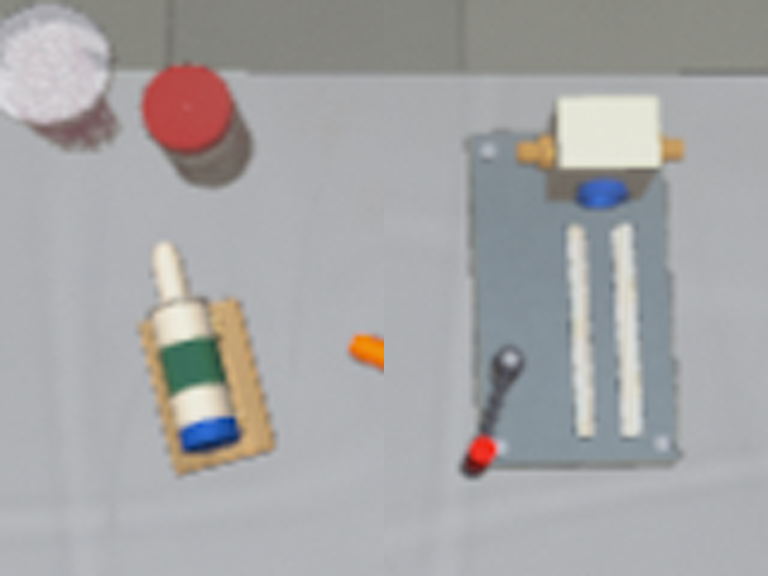

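The zoomed crops show the tube's blue end at crop (210,435) and its spigot tip at about (165,245). The rails run (578,228)–(587,435) and (622,225)–(632,435). The pivot is at (508,360) and the knob at (482,452).

Run:
```python
from h import *
L=lambda x,y:(190+x/4.8-.4,100+y/4.8-.4); Rr=lambda x,y:(325+(x-384)/4.8-.4,100+y/4.8-.4)
a=onz("top",L(210,430),.05);b=onz("top",L(163,245),.048)
print("tube",a,b,np.degrees(np.arctan2(*(b-a)[[1,0]])),np.linalg.norm(a-b), onz("top",L(192,362),.060))
p=onz("top",Rr(609.5,435),.036);q=onz("top",Rr(600,226.5),.036)
print("rails",p,q,np.degrees(np.arctan2(*(q-p)[[1,0]])),np.linalg.norm(q-p))
print("pivot",onz("top",Rr(509,357),.058),"knob",onz("top",Rr(483,447),.1))
```

```text
tube [0.51208401 0.23204876 0.05      ] [0.62662161 0.2636944  0.048     ] 15.444964010425918 0.11884572577441994 [0.55146747 0.24172648 0.06      ]
rails [ 0.50991954 -0.16844274  0.036     ] [ 0.64140185 -0.16629338  0.036     ] 0.9365383998343091 0.1314998770164654
pivot [ 0.55401364 -0.1053854   0.058     ] knob [ 0.49232924 -0.08460196  0.1       ]
```

Call:
{"fn": "send_rows", "kwargs": {"series": "0 0 0 -29 0 40 1;0 0 0 -29 0 40 1;0 0 0 -29 0 40 1;0 0 0 -29 0 40 1;0 0 0 -29 0 40 1;0 0 0 -29 0 40 1;0 0 0 -29 0 40 1;0 0 0 -29 0 40 1;0 0 0 -29 0 40 1;0 0 0 -29 0 40 1"}}

```text
time_s: 0.98
ee_pos: [0.4038, -0.2094, 0.2055]
eef_rot: [-1.571, -0.0, -1.318]
force: [0.5, -0.6, 0.3]
grip_width: 0.0939
```

Call:
{"fn": "send_rows", "kwargs": {"series": "0 0 0 -40 0 25 1;0 0 0 -40 0 25 1;0 0 0 -40 0 25 1;0 0 0 -40 0 25 1;0 0 0 -40 0 25 1;0 0 0 -40 0 25 1;0 0 0 -40 0 25 1;0 0 0 -40 0 25 1;0 0 0 -40 0 25 1;0 0 0 -40 0 25 1"}}

```text
time_s: 1.82
ee_pos: [0.5285, 0.1882, 0.2053]
eef_rot: [-1.571, -0.0, -1.318]
force: [0.3, -0.5, 0.3]
grip_width: 0.0941
```

Call:
{"fn": "send_rows", "kwargs": {"series": "0 0 0 -4.8 0 3 1;0 0 0 -4.8 0 3 1;0 0 0 -4.8 0 3 1;0 0 0 -4.8 0 3 1;0 0 0 -4.8 0 3 1;0 0 0 -4.8 0 3 1;0 0 0 -4.8 0 3 1;0 0 0 -4.8 0 3 1;0 0 0 -4.8 0 3 1;0 0 0 -4.8 0 3 1"}}

```text
time_s: 2.65
ee_pos: [0.5455, 0.2397, 0.2056]
eef_rot: [-1.571, 0.0, -1.318]
force: [-0.5, 0.3, 0.6]
grip_width: 0.0938
```

Run:
```python
from h import *
im,p,o=look("wrist"); print(p)
cv2.imwrite("pics/w1.png",im[:,:,::-1])
for nm,lo,hi,z in [("blue",(105,150,60),(125,255,255),.042),("green",(65,80,30),(95,255,200),.06)]:
    for s,c in blobs(im,lo,hi,100): print(nm,s,c,onz("wrist",c,z,p))
```

```text
(array([0.5455246 , 0.23965334, 0.2056004 ]), array([-1.57059288e+00,  9.27447044e-08, -1.31841710e+00]))
blue [307 211  35  15 363] [324.0661157  218.56198347] [0.50662781 0.23346237 0.042     ]
blue [490 221  27  28 283] [506.38515901 237.1024735 ] [0.53400506 0.04562057 0.042     ]
green [ 306  162   36   31 1000] [323.378 177.16 ] [0.55231175 0.24556736 0.06      ]
```

View pics/w1.png

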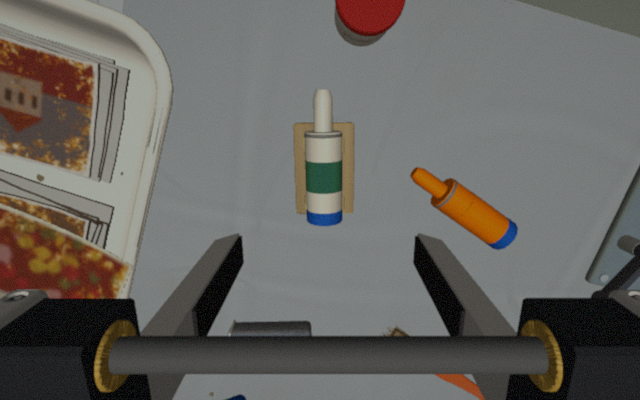

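The wrist view shows the white tube aligned with the tool: spigot tip at (322,90), green band at (323,177) and blue end at (324,226). I'll descend now and close the gripper.

Call:
{"fn": "send_rows", "kwargs": {"series": "0 0 0 -0.4 0 0.8 1;0 0 0 -0.4 3 0.8 1;0 0 0 -0.4 6 0.8 1;0 0 0 -0.4 9 0.8 1;0 0 0 -0.4 12 0.8 1;0 0 0 -0.4 14 0.8 1;0 0 0 -0.4 16 0.8 1;0 0 0 -0.4 17.1 0.8 1;0 0 0 -0.4 17.1 0.8 1;0 0 0 -0.4 17.1 0.8 1", "newtons": 20}}

```text
time_s: 3.53
ee_pos: [0.5524, 0.2459, 0.0349]
eef_rot: [-1.571, 0.0, -1.318]
force: [0.8, 0.1, 0.2]
grip_width: 0.0937
```

Call:
{"fn": "send_rows", "kwargs": {"series": "0 0 0 0 0 0 0;0 0 0 0 0 0 -0.3;0 0 0 0 0 0 -0.5;0 0 0 0 0 0 -0.5;0 0 0 0 0 0 -0.5;0 0 0 0 0 0 -0.5;0 0 0 0 0 0 -0.5;0 0 0 0 0 0 -0.5;0 0 0 0 0 0 -0.5;0 0 0 0 0 0 -0.5"}}

```text
time_s: 4.37
ee_pos: [0.5522, 0.246, 0.0345]
eef_rot: [-1.571, 0.0, -1.318]
force: [0.0, 1.5, 0.5]
grip_width: 0.0355
```

Call:
{"fn": "send_rows", "kwargs": {"series": "0 0 0 0 -1 0 -0.5;0 0 0 0 -3 0 -0.5;0 0 0 0 -6 0 -0.5;0 0 0 0 -9 0 -0.5;0 0 0 0 -12 0 -0.5;0 0 0 0 -14 0 -0.5;0 0 0 0 -14 0 -0.5;0 0 0 0 -14 0 -0.5;0 0 0 0 -14 0 -0.5;0 0 0 0 -14 0 -0.5"}}

```text
time_s: 5.2
ee_pos: [0.5515, 0.2456, 0.1726]
eef_rot: [-1.574, -0.0, -1.318]
force: [-0.0, 0.1, -2.7]
grip_width: 0.0357
```

Run:
```python
from h import *
im,p,o=look("wrist"); print(p,o["force"],o["grip_width"])
cv2.imwrite("pics/w2.png",im[:,:,::-1])
for nm,lo,hi,z in [("blue",(105,150,60),(125,255,255),.042),("green",(65,80,30),(95,255,200),.06)]:
    for s,c in blobs(im,lo,hi,100): print(nm,s,c)
# where should tip, blue end, shoulder be if origin at TCP z, 8mm up
R=Ro.from_euler("xyz",p[1]).as_matrix()
for k in (.083,.045,-.045): print(k,proj("wrist",p[0]+R@[0,-.0085,k],p))
```

```text
(array([0.55154028, 0.24558492, 0.17256961]), array([-1.57381308e+00, -3.04610868e-04, -1.31801659e+00])) [-0.00903812  0.05815412 -2.74439779] 0.03566866055010329
blue [507 238  30  31 334] [525.66167665 256.16167665]
blue [340 322  21  15 111] [353.81081081 331.79279279]
green [ 293  236   70   65 3633] [328.11092761 269.78557666]
0.083 [327.62616304  91.49225115]
0.045 [327.65725574 172.98792696]
-0.045 [327.71765152 331.28856988]
```

View pics/w2.png

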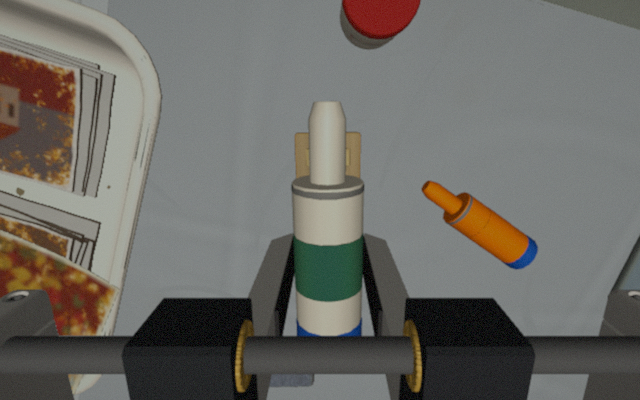

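The tube is centred between the fingers, with its tip at (328,101) against a predicted 91.5. That means its origin sits about 4 mm behind the TCP. Next I'll carry it to the station.

Call:
{"fn": "send_rows", "kwargs": {"series": "0 0.5 0 4 -4.5 -1.4 -0.5;0 1 0 8 -4.5 -2.7 -0.5;0 1.5 0 12 -4.5 -4.1 -0.5;0 2 0 16 -4.5 -5.5 -0.5;0 2.4 0 20 -4.5 -6.8 -0.5;0 2.7 0 24 -4.5 -8.2 -0.5;0 2.7 0 28 -4.5 -9.6 -0.5;0 2.7 0 32 -4.5 -11 -0.5;0 2.7 0 36 -4.5 -12.3 -0.5;0 2.7 0 39.2 -4.5 -13.4 -0.5"}}

```text
time_s: 6.08
ee_pos: [0.5206, -0.157, 0.2186]
eef_rot: [-1.572, 0.001, -1.554]
force: [1.2, -0.3, -3.0]
grip_width: 0.0353
```

Call:
{"fn": "send_rows", "kwargs": {"series": "0 0 0 0 0 0 -0.5;0 0 0 0 0 0 -0.5;0 0 0 0 0 0 -0.5;0 0 0 0 0 0 -0.5;0 0 0 0 0 0 -0.5;0 0 0 0 0 0 -0.5;0 0 0 0 0 0 -0.5;0 0 0 0 0 0 -0.5;0 0 0 0 0 0 -0.5;0 0 0 0 0 0 -0.5"}}

```text
time_s: 6.92
ee_pos: [0.5215, -0.155, 0.2195]
eef_rot: [-1.571, -0.0, -1.553]
force: [-0.7, 0.2, -2.5]
grip_width: 0.0358
```

Run:
```python
from h import *
im,p,o=look("wrist"); print(p,o["force"],o["grip_width"])
cv2.imwrite("pics/w3.png",im[:,:,::-1])
for nm,lo,hi in [("blue",(105,150,60),(125,255,255)),("red",(0,180,80),(6,255,255))]:
    for s,c in blobs(im,lo,hi,40): print(nm,s,c)
S=np.array([.6876,-.1655,.044]);x=np.array([np.cos(.0164),np.sin(.0164),0]);y=np.array([-x[1],x[0],0])
for n,dx,dy,z in [("collet",-.034,0,.044),("collettop",-.034,0,.061),("railfront L",-.046,.014,.036),("pivot",-.135,.062,.058)]:
    print(n,proj("wrist",[*(S+dx*x+dy*y)[:2],z],p))
```

```text
(array([ 0.52148977, -0.15495985,  0.21948984]), array([-1.57067828e+00, -2.46503723e-05, -1.55344094e+00])) [-0.71485548  0.24485184 -2.53775743] 0.03575956526064969
blue [325  21  35  17 503] [342.17296223  29.16898608]
blue [135 145  24  33 424] [144.59669811 160.24056604]
blue [339 321  22  16 113] [353.75221239 331.74336283]
blue [297 322  21  15 103] [303.60194175 332.        ]
red [241 203  21  27 297] [250.45117845 217.96632997]
collet [342.30242626  38.13200945]
collettop [343.07249184  35.09209038]
railfront L [327.05868723  53.16674205]
pivot [276.92400776 150.20933044]
```

View pics/w3.png

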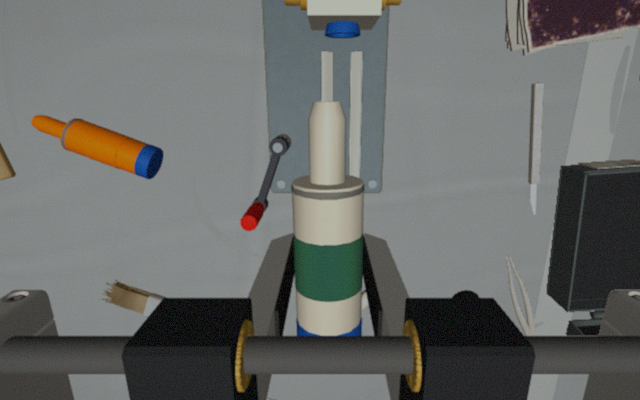

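The collet is at (342,29), which matches the prediction of (342,35). The red knob is at (250,218). I'll shift over the cradle and lower the tube.

Call:
{"fn": "send_rows", "kwargs": {"series": "0 0 0 0.5 0 1 -0.5;0 0 0 1 1 3 -0.5;0 0 0 1.33 3 4 -0.5;0 0 0 1.33 5 4 -0.5;0 0 0 1.33 7 4 -0.5;0 0 0 1.33 9 4 -0.5;0 0 0 1.33 11 4 -0.5;0 0 0 1.33 13 4 -0.5;0 0 0 1.33 14 4 -0.5;0 0 0 1.33 14 4 -0.5"}}

```text
time_s: 7.8
ee_pos: [0.5607, -0.1673, 0.0773]
eef_rot: [-1.574, 0.001, -1.554]
force: [-0.6, -0.0, -2.4]
grip_width: 0.0354
```

Call:
{"fn": "send_rows", "kwargs": {"series": "0 0 0 0 1 0 -0.5;0 0 0 0 2 0 -0.5;0 0 0 0 3 0 -0.5;0 0 0 0 3.5 0 -0.5;0 0 0 0 3.8 0 -0.5;0 0 0 0 4.0 0 -0.5;0 0 0 0 4.1 0 -0.5;0 0 0 0 4.1 0 -0.5;0 0 0 0 4.1 0 -0.5;0 0 0 0 4.1 0 -0.5"}}

```text
time_s: 8.63
ee_pos: [0.5618, -0.1677, 0.0388]
eef_rot: [-1.57, -0.0, -1.554]
force: [0.2, 0.1, -3.2]
grip_width: 0.0357
```

Call:
{"fn": "send_rows", "kwargs": {"series": "0 0 0 0 0.05 0 -0.5;0 0 0 0 0.1 0 -0.5;0 0 0 0 0.15 0 -0.5;0 0 0 0 0.17 0 -0.5;0 0 0 0 0.17 0 -0.5;0 0 0 0 0.17 0 -0.5;0 0 0 0 0.17 0 -0.5;0 0 0 0 0.17 0 -0.5;0 0 0 0 0.17 0 -0.5;0 0 0 0 0.17 0 -0.5"}}

```text
time_s: 9.47
ee_pos: [0.5617, -0.1676, 0.0368]
eef_rot: [-1.571, 0.0, -1.554]
force: [0.4, 1.5, -2.1]
grip_width: 0.0355
```

Run:
```python
from h import *
im,p,o=look("wrist"); print(p,o["force"],o["grip_width"])
cv2.imwrite("pics/w4.png",im[:,:,::-1])
```

```text
(array([ 0.56167374, -0.16758289,  0.03675211]), array([-1.57081035e+00,  9.85092690e-05, -1.55357138e+00])) [ 0.41001765  1.53096498 -2.14489113] 0.03547072220564578
```

View pics/w4.png

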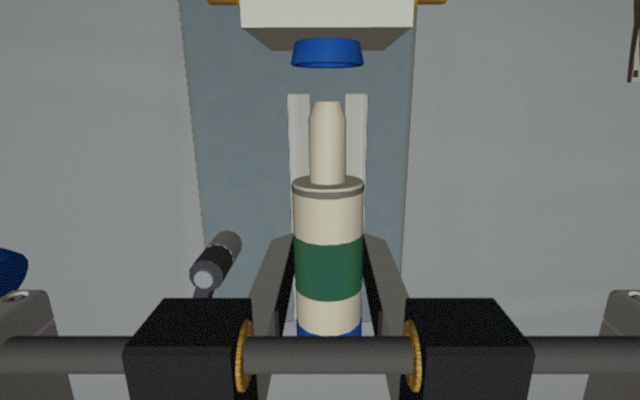

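The tube sits centred between the rails (288–367, centre 327.5). Its tip is at row 101 and the collet mouth is at row 67, so it is still well outside. I'll release partially so the fingers don't hit the gate hub.

Call:
{"fn": "send_rows", "kwargs": {"series": "0 0 0 0 0 0 -0.1;0 0 0 0 0 0 0.1;0 0 0 0 0 0 0.1;0 0 0 0 0 0 0.1;0 0 0 0 0 0 0.1;0 0 0 0 0 0 0.1;0 0 0 0 0 0 0.1;0 0 0 0 0 0 0.1;0 0 0 0 0 0 0.1;0 0 0 0 0 0 0.1"}}

```text
time_s: 10.35
ee_pos: [0.5617, -0.1677, 0.0367]
eef_rot: [-1.571, 0.0, -1.554]
force: [-0.4, 0.5, -0.1]
grip_width: 0.0518
```

Call:
{"fn": "send_rows", "kwargs": {"series": "0 0 0 0 -0.5 0 0.1;0 0 0 0 -2 0 0.1;0 0 0 0 -4 0 0.1;0 0 0 0 -5.5 0 0.1;0 0 0 0 -5.5 -3 0.1;0 0 0 0 -5.5 -6 -1;0 0 0 0 -5.5 -8.5 -1;0 0 0 0 -5.5 -8.5 -1;0 0 0 0 -5.5 -8.5 -1;0 0 0 0 -5.5 -8.5 -1"}}

```text
time_s: 11.18
ee_pos: [0.4775, -0.1693, 0.0923]
eef_rot: [-1.57, -0.0, -1.554]
force: [0.6, 0.2, 0.5]
grip_width: 0.0218
```

Run:
```python
from h import *
im,p,o=look("wrist"); print(p,o["force"],o["grip_width"])
cv2.imwrite("pics/w5.png",im[:,:,::-1])
for nm,lo,hi,z in [("blue",(105,150,60),(125,255,255),.06),("green",(65,80,30),(95,255,200),.06),("red",(0,180,80),(6,255,255),.1)]:
    for s,c in blobs(im,lo,hi,100): print(nm,s,c,onz("wrist",c,z,p))
```

```text
(array([ 0.4774689 , -0.16933732,  0.09234279]), array([-1.56961529e+00, -4.87015721e-04, -1.55371715e+00])) [0.61282627 0.20872591 0.49480892] 0.021758268456860724
blue [   3  105   44   52 1094] [ 19.64076782 127.66727605] [0.53771764 0.01126753 0.06      ]
blue [ 300  152   55   23 1065] [327.20751174 163.53333333] [ 0.51956553 -0.16831165  0.06      ]
green [ 298   66   59   53 2988] [327.00803213  91.8601071 ] [ 0.56075546 -0.16752452  0.06      ]
red [150 194  48  46 978] [169.97137014 219.18916155] [ 0.49703402 -0.08887199  0.1       ]
```

View pics/w5.png

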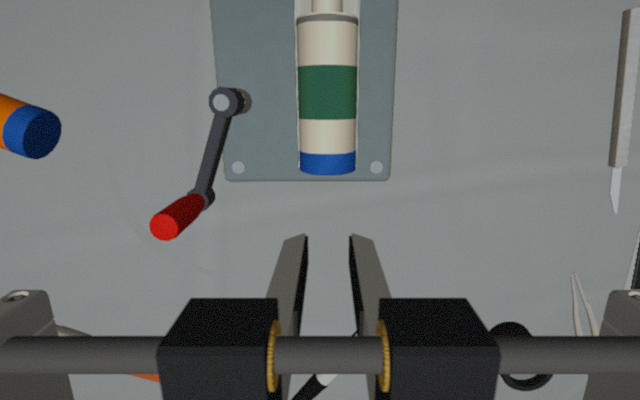

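The tube lies released in the cradle, blue end at (327,174), x≈0.513. The gate is open, with its knob at (170,219). I'll lower the closed fingers behind the tube and push.

Call:
{"fn": "send_rows", "kwargs": {"series": "0 0 0 0 1.5 0 -1;0 0 0 0 3 0 -1;0 0 0 0 4.5 0 -1;0 0 0 0 5.2 0 -1;0 0 0 0 5.2 0.5 -1;0 0 0 0 5.2 1 -1;0 0 0 0 5.2 1.5 -1;0 0 0 0 5.2 2 -1;0 0 0 0 5.2 2 -1;0 0 0 0 5.2 2 -1", "newtons": 40}}

```text
time_s: 12.07
ee_pos: [0.4971, -0.1688, 0.0401]
eef_rot: [-1.57, -0.0, -1.553]
force: [-0.2, -0.2, 0.4]
grip_width: 0.0005
```

Call:
{"fn": "send_rows", "kwargs": {"series": "0 0 0 0 0 0.3 -1;0 0 0 0 0 0.6 -1;0 0 0 0 0 0.9 -1;0 0 0 0 0 1.2 -1;0 0 0 0 0 1.5 -1;0 0 0 0 0 1.8 -1;0 0 0 0 0 2.1 -1;0 0 0 0 0 2.4 -1;0 0 0 0 0 2.7 -1;0 0 0 0 0 2.7 -1"}}

```text
time_s: 12.9
ee_pos: [0.5243, -0.1683, 0.0398]
eef_rot: [-1.57, -0.0, -1.554]
force: [-0.1, 0.0, -0.7]
grip_width: 0.0004
```

Call:
{"fn": "send_rows", "kwargs": {"series": "0 0 0 0 0 0.2 -1;0 0 0 0 0 0.4 -1;0 0 0 0 0 0.6 -1;0 0 0 0 0 0.8 -1;0 0 0 0 0 1.0 -1;0 0 0 0 0 1.2 -1;0 0 0 0 0 1.4 -1;0 0 0 0 0 1.6 -1;0 0 0 0 0 1.8 -1;0 0 0 0 0 1.8 -1"}}

```text
time_s: 13.73
ee_pos: [0.5418, -0.168, 0.0397]
eef_rot: [-1.571, 0.0, -1.554]
force: [0.7, 0.6, -0.0]
grip_width: 0.0003
```

Run:
```python
from h import *
im,p,o=look("wrist"); print(p,o["force"])
cv2.imwrite("pics/w6.png",im[:,:,::-1])
for nm,lo,hi,z in [("blue",(105,150,60),(125,255,255),.06),("green",(65,80,30),(95,255,200),.06)]:
    for s,c in blobs(im,lo,hi,100): print(nm,s,c,onz("wrist",c,z,p))
```

```text
(array([ 0.54182202, -0.16802151,  0.03973217]), array([-1.57102099e+00,  2.23571809e-05, -1.55359464e+00])) [ 0.65518058  0.61126485 -0.04593963]
blue [ 291    0   73   24 1078] [326.40909091   8.07699443] [ 0.656681   -0.16553392  0.06      ]
blue [ 293  217   69   34 1550] [327.36645161 234.8116129 ] [ 0.55932569 -0.1675336   0.06      ]
green [ 291  116   73   67 4623] [327.07441056 148.5874973 ] [ 0.60042613 -0.16672141  0.06      ]
```

Call:
{"fn": "send_rows", "kwargs": {"series": "0 0 0 0 0 0.05 -1;0 0 0 0 0 0.1 -1;0 0 0 0 0 0.15 -1;0 0 0 0 0 0.2 -1;0 0 0 0 0 0.25 -1;0 0 0 0 0 0.3 -1;0 0 0 0 0 0.35 -1;0 0 0 0 0 0.4 -1;0 0 0 0 0 0.45 -1;0 0 0 0 0 0.5 -1"}}

```text
time_s: 14.62
ee_pos: [0.5463, -0.1679, 0.0397]
eef_rot: [-1.572, 0.0, -1.554]
force: [-5.7, 0.4, 3.2]
grip_width: 0.0007
```

Call:
{"fn": "send_rows", "kwargs": {"series": "0 0 0 0 0 0.05 -1;0 0 0 0 0 0.1 -1;0 0 0 0 0 0.15 -1;0 0 0 0 0 0.2 -1;0 0 0 0 0 0.25 -1;0 0 0 0 0 0.3 -1;0 0 0 0 0 0.35 -1;0 0 0 0 0 0.4 -1;0 0 0 0 0 0.45 -1;0 0 0 0 0 0.5 -1"}}

```text
time_s: 15.45
ee_pos: [0.5514, -0.1679, 0.0397]
eef_rot: [-1.572, 0.0, -1.554]
force: [-6.6, 0.3, 2.8]
grip_width: 0.0005
```

Run:
```python
from h import *
im,p,o=look("wrist"); print(p,o["force"])
for nm,lo,hi,z in [("blue",(105,150,60),(125,255,255),.06),("green",(65,80,30),(95,255,200),.06)]:
    for s,c in blobs(im,lo,hi,100): print(nm,s,c,onz("wrist",c,z,p))
im=im[:340,180:480];cv2.imwrite("pics/w7.png",cv2.resize(im,None,fx=1.7,fy=1.7)[:,:,::-1])
```

```text
(array([ 0.55136381, -0.16785233,  0.0397372 ]), array([-1.57167819e+00,  1.32215964e-04, -1.55360693e+00])) [-6.64319541  0.34249116  2.79134526]
blue [ 291   11   72   34 1767] [326.76513865  26.25806452] [ 0.65958601 -0.1656183   0.06      ]
blue [ 293  217   69   34 1553] [327.23052157 234.86992917] [ 0.56885391 -0.16730253  0.06      ]
green [ 291  116   73   68 4606] [327.02475033 148.86126791] [ 0.60986544 -0.16653507  0.06      ]
```

View pics/w7.png

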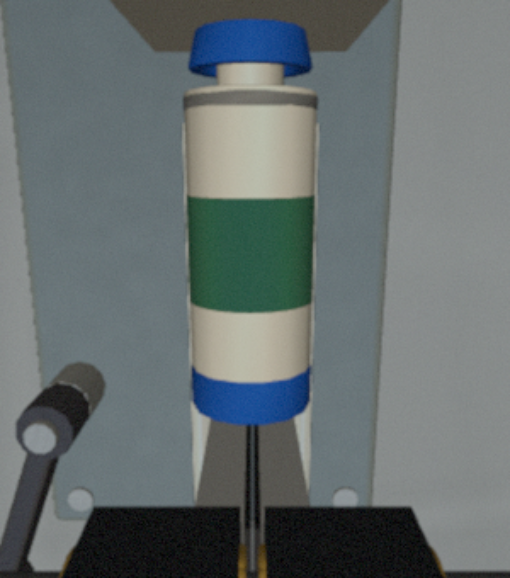

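The tube is in line, and a small gap remains at the collet (rows 76–88 in the crop). I'll keep pushing slowly until the force jumps at the bottom.

Call:
{"fn": "send_rows", "kwargs": {"series": "0 0 0 0 0 0.03 -1;0 0 0 0 0 0.06 -1;0 0 0 0 0 0.09 -1;0 0 0 0 0 0.12 -1;0 0 0 0 0 0.15 -1;0 0 0 0 0 0.18 -1;0 0 0 0 0 0.2 -1;0 0 0 0 0 0.2 -1;0 0 0 0 0 0.2 -1;0 0 0 0 0 0.2 -1"}}

```text
time_s: 16.33
ee_pos: [0.5525, -0.1678, 0.0397]
eef_rot: [-1.574, 0.0, -1.554]
force: [-13.2, -0.3, 7.5]
grip_width: 0.0005
```

Call:
{"fn": "send_rows", "kwargs": {"series": "0 0 0 0 0 0.03 -1;0 0 0 0 0 0.06 -1;0 0 0 0 0 0.09 -1;0 0 0 0 0 0.12 -1;0 0 0 0 0 0.15 -1;0 0 0 0 0 0.15 -1;0 0 0 0 0 0.15 -1;0 0 0 0 0 0.15 -1;0 0 0 0 0 0.15 -1;0 0 0 0 0 0.15 -1"}}

```text
time_s: 17.17
ee_pos: [0.5526, -0.1678, 0.0397]
eef_rot: [-1.577, 0.001, -1.554]
force: [-25.3, 0.1, 16.3]
grip_width: 0.0004
```

Run:
```python
from h import *
im,p,o=look("wrist"); print(p,o["force"])
for nm,lo,hi,z in [("blue",(105,150,60),(125,255,255),.06),("green",(65,80,30),(95,255,200),.06)]:
    for s,c in blobs(im,lo,hi,100): print(nm,s,c,onz("wrist",c,z,p))
# collet front rim top and shoulder top edge along centre column
for r in range(40,80): print(r,im[r,327],end=" ")
```

```text
(array([ 0.55264067, -0.16781857,  0.03969321]), array([-1.57706060e+00,  9.61368816e-04, -1.55370278e+00])) [-25.2688142    0.14685431  16.28528792]
blue [ 291   15   72   33 1772] [326.56828442  29.43905192] [ 0.65970152 -0.16555363  0.06      ]
blue [ 293  218   69   33 1545] [327.3223301  235.23430421] [ 0.57011976 -0.16733234  0.06      ]
green [ 291  116   73   68 4629] [327.04515014 149.27198099] [ 0.61113177 -0.16653478  0.06      ]
40 [120 127 123] 41 [170 174 164] 42 [182 186 173] 43 [182 188 173] 44 [181 186 172] 45 [183 186 175] 46 [181 184 172] 47 [183 187 173] 48 [181 185 172] 49 [173 175 164] 50 [175 174 158] 51 [183 182 164] 52 [168 167 152] 53 [134 132 122] 54 [114 113 105] 55 [114 111 104] 56 [111 109 104] 57 [116 113 106] 58 [113 110 105] 59 [113 112 102] 60 [105 100  96] 61 [114 114 106] 62 [160 161 145] 63 [184 185 168] 64 [183 186 170] 65 [185 185 169] 66 [184 185 169] 67 [184 185 168] 68 [182 183 166] 69 [185 185 169] 70 [183 184 168] 71 [183 184 168] 72 [183 184 167] 73 [186 185 170] 74 [184 184 167] 75 [183 184 166] 76 [185 185 169] 77 [184 185 168] 78 [185 185 169] 79 [182 182 167]
```

The push stopped firm (+12 N for 0.1 mm), and the shoulder-to-collet gap measures about 4.2 mm, so the tube is home. Next I'll back off, rise and check the tube and knob.

Call:
{"fn": "send_rows", "kwargs": {"series": "0 0 0 0 0 -0.5 -1;0 0 0 0 0 -1 -1;0 0 0 0 0 -2 -1;0 0 0 0 0 -3.5 -1;0 0 0 0 -2 -4 -1;0 0 0 0 -5 -4 -1;0 0 0 0 -8 -4 -1;0 0 0 0 -10 -4 -1;0 0 0 0 -10 -4 -1;0 0 0 0 -10 -4 -1"}}

```text
time_s: 18.05
ee_pos: [0.5157, -0.1686, 0.1405]
eef_rot: [-1.568, -0.001, -1.553]
force: [-0.8, -0.7, -1.0]
grip_width: 0.0003
```

```bash
cat >> h.py <<'E'
S=np.array([.6876,-.1655]);TH=.0164
ex=np.array([np.cos(TH),np.sin(TH)]);ey=np.array([-ex[1],ex[0]])
PV=S-.135*ex+.062*ey
def kn(a): return PV+.066*(-np.sin(a)*ex-np.cos(a)*ey)
def tn(a): return np.cos(a)*ex-np.sin(a)*ey
def delta(o,xy,z,psi):
    R=Ro.from_euler("xyz",o["eef_rot"]).as_matrix()
    d=R.T@(np.array([*xy,z])-o["ee_pos"])*100
    Rn=Ro.from_euler("xyz",[-np.pi/2,0,psi]).as_matrix()
    rv=Ro.from_matrix(R.T@Rn).as_rotvec(degrees=True)/5
    return np.r_[rv,d].round(2)
E
python3 - <<'E'
from h import *
im,p,o=look("wrist"); print(p,o["force"])
cv2.imwrite("pics/w8.png",im[:,:,::-1])
for nm,lo,hi,z in [("blue",(105,150,60),(125,255,255),.06),("green",(65,80,30),(95,255,200),.06),("red",(0,180,80),(6,255,255),.1)]:
    for s,c in blobs(im,lo,hi,100): print(nm,s,c,onz("wrist",c,z,p))
print("pivot px",proj("wrist",[*PV,.058],p))
for a in (1.7,1.8,1.9,2.0): print(a,proj("wrist",[*kn(a),.1],p),kn(a))
a=1.9; q=kn(a)-.030*tn(a); print(q,delta(o,q,.14,-a+TH),delta(o,q,.074,-a+TH))
E
```

```text
(array([ 0.51574299, -0.16855015,  0.14054959]), array([-1.56810574e+00, -8.84719101e-04, -1.55349427e+00])) [-0.78367417 -0.70622223 -1.02777998]
blue [305   0  45  10 240] [326.6875   3.    ] [ 0.65544648 -0.16554105  0.06      ]
blue [305 128  46  18 739] [327.18673884 136.50067659] [ 0.56878436 -0.16730404  0.06      ]
blue [ 67 151  33  42 697] [ 79.94691535 169.38737446] [0.54154409 0.01529827 0.06      ]
green [ 304   54   48   45 2056] [327.03161479  76.5286965 ] [ 0.60981846 -0.16651704  0.06      ]
red [193 225  29  40 526] [205.77376426 248.07794677] [ 0.49790258 -0.08745523  0.1       ]
pivot px [243.60388665 158.20454966]
1.7 [223.17921814 264.51541637] [ 0.48602087 -0.09829298]
1.8 [213.42994149 262.93243411] [ 0.48709019 -0.09178296]
1.9 [203.7846293  260.47632669] [ 0.48880408 -0.08541223]
2.0 [194.31962027 257.16076772] [ 0.49114542 -0.07924442]
[ 0.4980359  -0.05686799] [ -0.03   3.78   0.   -11.2    0.04  -1.58] [ -0.03   3.78   0.   -11.2    6.64  -1.6 ]
```

View pics/w8.png

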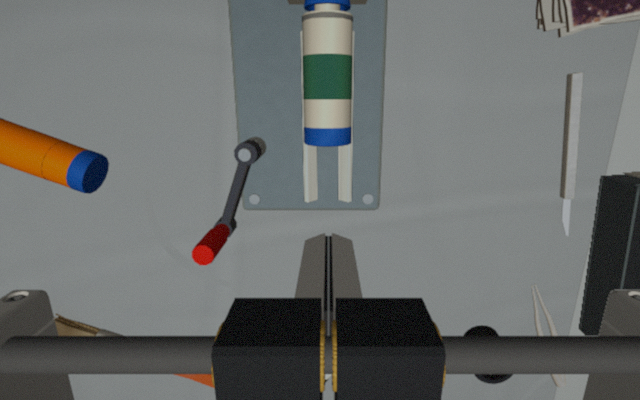

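The knob top is at (203,254), so the gate angle is about 1.9. The pivot is at (246,153), about 3 mm further ahead in x than my estimate. The green band hasn't moved, so the tube has stayed home. I'll go to the outer side of the knob and lower.

Call:
{"fn": "send_rows", "kwargs": {"series": "0 1 0 -3 0 -0.5 -1;0 2 0 -6 0 -1 -1;0 3 0 -9 0 -1.3 -1;0 3.8 0 -11.1 0 -1.3 -1;0 3.8 0 -11.1 0 -1.3 -1;0 3.8 0 -11.1 2 -1.3 -1;0 3.8 0 -11.1 4 -1.3 -1;0 3.8 0 -11.1 6 -1.3 -1;0 3.8 0 -11.1 6.6 -1.3 -1;0 3.8 0 -11.1 6.6 -1.3 -1"}}

```text
time_s: 18.93
ee_pos: [0.4992, -0.0579, 0.0717]
eef_rot: [-1.575, -0.0, -1.885]
force: [0.3, -0.3, -0.8]
grip_width: 0.0005
```

```bash
sed -i 's/S=np.array(\[.6876,-.1655\])/S=np.array([.6906,-.1660])/' h.py
python3 - <<'E'
from h import *
o=get_obs(); print(o["ee_pos"],o["eef_rot"],o["force"])
for a in np.linspace(1.88,-.05,30):
    print(round(a,2),delta(o,kn(a)-.021*tn(a),.074,-a+TH)[[1,3,4,5]])
E
```

```text
[ 0.49919419 -0.05793284  0.07173417] [-1.57471426e+00 -4.81732430e-04 -1.88470010e+00] [ 0.27703418 -0.25367414 -0.84826797]
1.88 [-0.24  0.92 -0.23  0.12]
1.81 [-1.    1.37 -0.23  0.  ]
1.75 [-1.77  1.82 -0.23 -0.08]
1.68 [-2.53  2.28 -0.22 -0.14]
1.61 [-3.29  2.74 -0.22 -0.16]
1.55 [-4.05  3.2  -0.22 -0.16]
1.48 [-4.82  3.66 -0.22 -0.12]
1.41 [-5.58  4.11 -0.22 -0.06]
1.35 [-6.34  4.57 -0.22  0.04]
1.28 [-7.11  5.01 -0.22  0.17]
1.21 [-7.87  5.44 -0.23  0.32]
1.15 [-8.63  5.86 -0.23  0.51]
1.08 [-9.39  6.27 -0.23  0.72]
1.01 [-10.16   6.67  -0.23   0.96]
0.95 [-10.92   7.04  -0.23   1.22]
0.88 [-11.68   7.4   -0.23   1.51]
0.82 [-12.44   7.74  -0.23   1.83]
0.75 [-13.21   8.06  -0.23   2.16]
0.68 [-13.97   8.35  -0.23   2.51]
0.62 [-14.73   8.62  -0.23   2.89]
0.55 [-15.49   8.87  -0.24   3.28]
0.48 [-16.26   9.09  -0.24   3.68]
0.42 [-17.02   9.28  -0.24   4.1 ]
0.35 [-17.78   9.44  -0.24   4.54]
0.28 [-18.54   9.57  -0.24   4.98]
0.22 [-19.31   9.68  -0.24   5.43]
0.15 [-20.07   9.75  -0.24   5.88]
0.08 [-20.83   9.8   -0.25   6.34]
0.02 [-21.6    9.81  -0.25   6.8 ]
-0.05 [-22.36   9.79  -0.25   7.26]
```

Call:
{"fn": "send_rows", "kwargs": {"series": "0 -0.2 0 0.9 0 0.1 -1;0 -1 0 1.4 0 0 -1;0 -1.8 0 1.8 0 -0.1 -1;0 -2.5 0 2.3 0 -0.1 -1;0 -3.3 0 2.7 0 -0.2 -1;0 -4 0 3.2 0 -0.2 -1;0 -4.8 0 3.7 0 -0.1 -1;0 -5.6 0 4.1 0 -0.1 -1;0 -6.3 0 4.6 0 0 -1;0 -7.1 0 5 0 0.2 -1"}}

```text
time_s: 19.77
ee_pos: [0.4869, -0.1064, 0.0747]
eef_rot: [-1.57, -0.0, -1.262]
force: [-1.1, 1.1, -0.8]
grip_width: 0.0007
```

Run:
```python
from h import *
o=get_obs(); print(o["ee_pos"],o["eef_rot"],o["force"])
im=camera("top"); cv2.imwrite("pics/t9.png",cv2.resize(im[90:240,300:430],None,fx=4,fy=4,interpolation=cv2.INTER_CUBIC)[:,:,::-1])
for a in np.linspace(1.22,-.05,20):
    print(round(a,2),delta(o,kn(a)-.021*tn(a),.074,-a+TH)[[1,3,4,5]])
```

```text
[ 0.48691396 -0.10641163  0.07468252] [-1.57005222e+00 -3.33965600e-04 -1.26224875e+00] [-1.10206333  1.08197187 -0.79562995]
1.22 [-0.67  0.33  0.07 -0.26]
1.15 [-1.44  0.78  0.07 -0.36]
1.09 [-2.2   1.24  0.07 -0.42]
1.02 [-2.97  1.7   0.07 -0.46]
0.95 [-3.74  2.16  0.07 -0.47]
0.89 [-4.5   2.62  0.07 -0.45]
0.82 [-5.27  3.08  0.07 -0.39]
0.75 [-6.03  3.54  0.07 -0.31]
0.69 [-6.8   3.99  0.07 -0.19]
0.62 [-7.57  4.43  0.07 -0.05]
0.55 [-8.33  4.86  0.07  0.13]
0.48 [-9.1   5.27  0.07  0.33]
0.42 [-9.86  5.67  0.07  0.56]
0.35 [-10.63   6.06   0.07   0.82]
0.28 [-11.4    6.43   0.07   1.1 ]
0.22 [-12.16   6.77   0.07   1.4 ]
0.15 [-12.93   7.1    0.07   1.73]
0.08 [-13.69   7.41   0.07   2.08]
0.02 [-14.46   7.69   0.07   2.45]
-0.05 [-15.23   7.94   0.07   2.83]
```

View pics/t9.png

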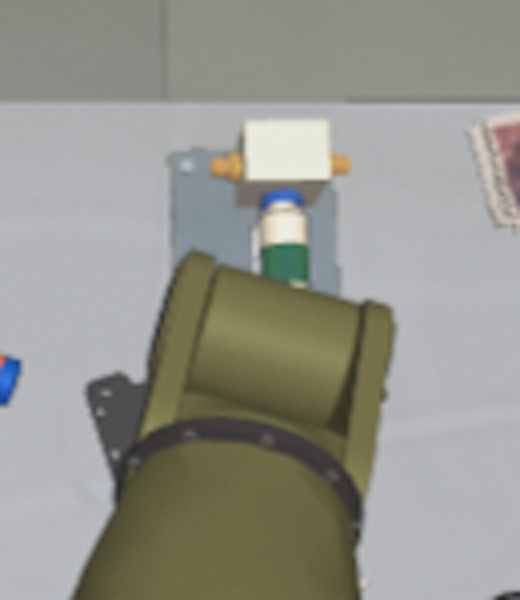

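The arm hides the gate in this view. The reaction of about 1.5 N against the motion suggests the knob is being pushed, so I'll carry on along the arc.

Call:
{"fn": "send_rows", "kwargs": {"series": "0 -0.7 0 0.4 0 -0.2 -1;0 -1.4 0 0.8 0 -0.3 -1;0 -2.2 0 1.2 0 -0.4 -1;0 -3 0 1.7 0 -0.4 -1;0 -3.7 0 2.2 0 -0.4 -1;0 -4.5 0 2.6 0 -0.4 -1;0 -5.3 0 3.1 0 -0.4 -1;0 -6 0 3.5 0 -0.3 -1;0 -6.8 0 4 0 -0.2 -1;0 -7.6 0 4.4 0 0 -1"}}

```text
time_s: 20.65
ee_pos: [0.5001, -0.1483, 0.0744]
eef_rot: [-1.571, -0.0, -0.601]
force: [-1.7, 0.5, 0.5]
grip_width: 0.0003
```

Run:
```python
from h import *
im,p,o=look("wrist"); print(o["ee_pos"],o["eef_rot"],o["force"])
cv2.imwrite("pics/w10.png",im[:,:,::-1])
for a in np.linspace(.56,-.07,10):
    print(round(a,2),delta(o,kn(a)-.021*tn(a),.074,-a+TH)[[1,3,4,5]])
```

```text
[ 0.50014481 -0.14829736  0.07444448] [-1.57070534e+00 -4.26140332e-04 -6.00517368e-01] [-1.73676635  0.49238959  0.49647979]
0.56 [-0.65  0.39  0.04 -0.16]
0.49 [-1.45  0.87  0.04 -0.26]
0.42 [-2.26  1.35  0.04 -0.33]
0.35 [-3.06  1.83  0.05 -0.37]
0.28 [-3.86  2.32  0.05 -0.37]
0.21 [-4.66  2.8   0.05 -0.34]
0.14 [-5.47  3.28  0.05 -0.28]
0.07 [-6.27  3.75  0.05 -0.18]
0.0 [-7.07  4.22  0.05 -0.05]
-0.07 [-7.87  4.68  0.05  0.11]
```

View pics/w10.png

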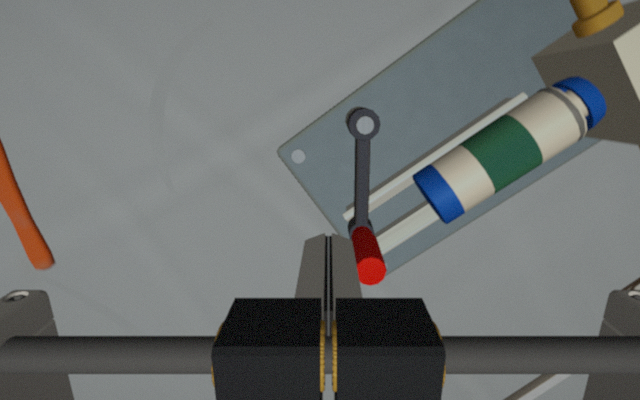

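The knob at (371,270) lies against the finger's right side, and the gate is following. The tube is still home. I'll finish the arc.

Call:
{"fn": "send_rows", "kwargs": {"series": "0 -0.7 0 0.4 0 -0.2 -1;0 -1.5 0 0.9 0 -0.3 -1;0 -2.3 0 1.4 0 -0.3 -1;0 -3.1 0 1.8 0 -0.4 -1;0 -3.9 0 2.3 0 -0.4 -1;0 -4.7 0 2.8 0 -0.3 -1;0 -5.5 0 3.3 0 -0.3 -1;0 -6.3 0 3.7 0 -0.2 -1;0 -7.1 0 4.1 0 -0.1 -1;0 -7.1 0 4.2 0 -0.1 -1"}}

```text
time_s: 21.53
ee_pos: [0.534, -0.1725, 0.0741]
eef_rot: [-1.571, 0.001, 0.018]
force: [-6.1, 2.5, 3.3]
grip_width: 0.0004
```

Call:
{"fn": "send_rows", "kwargs": {"series": "0 0 0 0.05 0 0 -1;0 0 0 0.1 0 0 -1;0 0 0 0.15 0 0 -1;0 0 0 0.2 0 0 -1;0 0 0 0.2 0 0 -1;0 0 0 0.2 0 0 -1;0 0 0 0.2 0 0 -1;0 0 0 0.2 0 0 -1;0 0 0 0.2 0 0 -1;0 0 0 0.2 0 0 -1"}}

```text
time_s: 22.37
ee_pos: [0.5343, -0.1724, 0.0741]
eef_rot: [-1.57, 0.004, 0.012]
force: [-14.8, -0.1, 8.3]
grip_width: 0.0004
```

The gate is against its stop: 15 N for 0.3 mm of movement. I'll back off, rise and check.

Call:
{"fn": "send_rows", "kwargs": {"series": "0 0 0 -0.5 0 0 -1;0 0 0 -1.5 0 0 -1;0 0 0 -3 0 0 -1;0 0 0 -4 -1 0 -1;0 0 0 -4 -4 0 -1;0 0 0 -4 -8 0 -1;0 0 0 -6 -11 0 -1;0 0 0 -9 -12 0 -1;0 0 0 -9 -12 0 -1;0 0 0 -9 -12 0 -1"}}

```text
time_s: 23.2
ee_pos: [0.4457, -0.1742, 0.195]
eef_rot: [-1.572, -0.003, 0.013]
force: [0.2, 0.4, -0.2]
grip_width: 0.0006
```

Run:
```python
from h import *
im,p,o=look("wrist"); print(o["ee_pos"],o["eef_rot"],o["force"])
cv2.imwrite("pics/w11.png",im[:,:,::-1])
for nm,lo,hi,z in [("blue",(105,150,60),(125,255,255),.06),("green",(65,80,30),(95,255,200),.06),("red",(0,180,80),(6,255,255),.1)]:
    for s,c in blobs(im,lo,hi,100): print(nm,s,c,onz("wrist",c,z,p))
for a in (0,.12): print(a,proj("wrist",[*kn(a),.1],p))
print(proj("wrist",[*PV,.058],p))
```

```text
[ 0.44567456 -0.17416437  0.19502633] [-1.57200167 -0.00263753  0.01329859] [ 0.19424639  0.37686126 -0.24383882]
blue [451 160  19  29 377] [461.63660477 172.69230769] [ 0.56645483 -0.15872972  0.06      ]
blue [551 161  17  33 276] [560.80072464 177.1557971 ] [ 0.6567768  -0.16171779  0.06      ]
green [ 488  160   38   37 1117] [507.46463742 177.51387645] [ 0.60849128 -0.16265364  0.06      ]
red [449 181  22  26 308] [459.87012987 195.59415584] [ 0.55162294 -0.16899553  0.1       ]
0 [464.44475023 199.50890447]
0.12 [454.66930668 198.98050417]
[454.32209689 112.52392392]
```

View pics/w11.png

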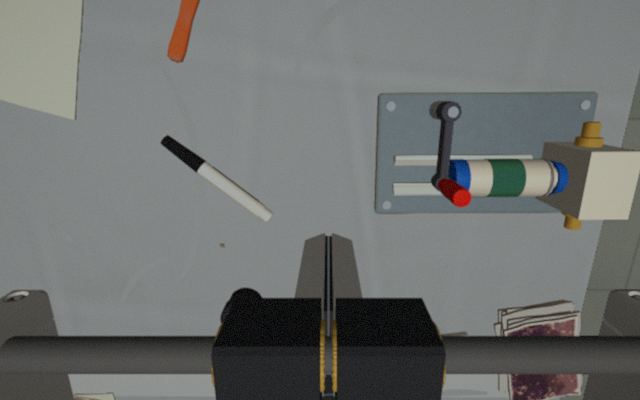

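The gate lies across behind the blue end. The knob top is at (462,199) and the pivot at (451,112), which is closed to within measurement error. The tube is still seated at the collet and the robot touches nothing.

```bash
python3 -c "
from station import *
print(hand_in())"
```

```text
the job is handed in; nothing more can be done
None
```

I finished the job and handed it in at about 23 s of the 64 s limit. The tube went from the stand to the cradle and was released with its tip about 13 mm outside the collet. I then pushed it home with closed fingers and swung the gate shut.

**Tube home:** the push hit a hard stop at 25 N (0.1 mm of travel for the last 12 N). The gap between shoulder and collet measured about 4.2 mm, against 4 mm expected. The tube had not moved when I backed off.

**Gate shut:** it was pushed against its stop with about 15 N, and in the last picture the knob sits within measurement error of angle 0. The fingers were clear of everything and the force reading was about zero.

**Checks that disagreed or were missing:**
- My first estimate of the station position was about 3 mm off along the push. I corrected it before closing the gate.
- The force reading was near zero at rest where I expected the tip to be in the seal. It only showed the drag (6–7 N) on the later slow pushes.
- One top-camera check during the gate swing was blocked by the arm.
- I did not re-measure the jar, loupe or weight at the end. No move came near them and no contact forces showed up.
- I viewed 12 pictures, two over the budget of 10.

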